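# Unlock the slotted lock screw and draw the shaft

## Task

The steel shaft is locked in its housing. Take the flat driver from its stand, turn the slotted screw on top of the housing a quarter turn counter-clockwise (seen from above) with the blade in the slot, until it stops, and put the driver back upright in its stand, fully down. Then draw the hexagon-ended shaft all the way out of the tube, regripping along its length as needed, and lay it down on the bench mat, without dropping it and without disturbing the other things on the bench.

Things in the scene. Friction and masses are not known exactly. Their poses are not given: they have to be found in the camera images.
- housing: Fixed grey shaft housing, 84 mm (x) by 150 mm (y) by 74 mm, origin at the centre of its underside on the bench. A horizontal steel tube (150 mm long, outside 30 mm, bore 18 mm) runs along its y axis, tube axis 45 mm above the bench; two pillow blocks and a middle boss, all 50 mm wide (x) and up to 73 mm high, hold the tube, on a base plate 84 x 134 mm, 10 mm thick. The lock screw stands on the boss in the middle. The shaft comes out along the housing's -y direction.
- tube_mouth (a point): Centre of the tube's open mouth on the -y side of the housing, on the tube axis; axes as the housing's.
- screw_slot (a point): Centre of the lock screw's slot, level with the top of the screw head (85 mm above the bench). Head 26 mm across, vertical axis; slot runs straight across the head along this point's x axis (which turns with the screw), 3.8 mm wide (7.8 mm at its bevelled mouth), 8 mm deep, open at both ends. The head stays at this height when turned.
- lock_screw (a joint): Turn of the lock screw, rad: 0 to 0.2 at the start (locked, slot about across the tube), grows counter-clockwise seen from above, stop at 1.62 (slot about along the tube, open). Friction about 0.06 N m; it stays where it is left. It lifts a pin inside the housing out of a groove in the shaft; the pin is clear from about 1.2 rad. The blade has about 0.15 rad of play in the slot and the grip gives a little, so a driver must turn some 0.2 to 0.3 rad farther than the screw.
- driver: Flat driver, 125 mm long, 90 g; origin at the middle of the blade's tip edge, z axis up along the driver to the handle's end. Blade 12 mm wide along its x axis, 2.2 mm thick along y, 14 mm long; shank 10 mm round; collar 28 mm round from 62 to 68 mm above the tip; black handle from 67 to 125 mm above the tip, 30 mm wide along x, 18 mm thick along y (flat faces look to +-y: grip across these; the blade lies parallel to them).
- driver_tip (a point): Middle of the driver blade's tip edge (the driver's origin); axes as the driver's.
- stand_hole (a point): Fixed aluminium driver stand, a block 54 x 54 x 75 mm on a 76 mm foot: centre of its round upright through-hole (16 mm) at the block's top face, 75 mm above the bench. The driver hangs in it with its collar on the top face, its tip then 62 mm below this point.
- shaft: Round steel shaft, 16 mm thick, 215 mm long, about 0.25 kg, lying in the tube; origin on its axis at mid length, y axis along it, hexagonal end towards -y. The hexagon is 24 mm across flats (28 mm across corners) and 22 mm long. At the start 55 mm of it (hexagon included) stand out of the tube's mouth and 10 mm at the back; a groove 10 mm wide and 10 mm in diameter lies 22.5 mm from mid length towards +y.
- shaft_hex (a point): Middle of the shaft's hexagonal end, on the axis, 96.5 mm from mid length towards -y.
- shaft_tail (a point): Centre of the shaft's plain end, 107.5 mm from mid length towards +y.
- pliers: Bystander: red-handled pliers, 57 x 166 x 14 mm, lying; leave alone.
- small_screwdriver: Bystander: small screwdriver with blue handle lying on the mat, 182 mm long, not the tool for this job; leave alone.
- thermostat: Bystander: small snap thermostat on a strap, 25 x 50 x 28 mm; leave alone.
Mind the look-alikes: they are no part of the job. Several things have the shape of the shaft; the one meant has the colours described above. What is shaped like the driver but turquoise is not meant.

How it is judged:
By the outcome, as a careful person would: the job done as asked, in the order asked, and still so for the second after the job is handed in, with the robot touching nothing.
It also fails if it takes over 58 s, if anything falls off the work surface, if the arm or the gripper's body presses on something with over 40 N, if the wrist force passes 120 N, or if a joint passes its speed limit or range.

## Robot

A 6-joint arm with a two-finger parallel gripper is mounted at the origin on the work surface; the furniture and walls round the work are solid. World frame = base frame: x ahead of the robot, y to its left, z up, the work surface at z = 0. Lengths are in m, angles in degrees, forces in N, time in s.
With the tool pointing down it reaches from about 0.25 to 0.725 m from the base axis. Payload 9.7 kg.
Tool frame: the origin (TCP) lies where the fingers leave the gripper's body, on its centre line; the fingertips stand 73 mm ahead of it and the grasp point (between the pads) lies 54 mm ahead of it; y points along the fingers, x is the direction in which the jaws open and shut, and the axes are right-handed (so a half turn about y gives the same grasp; the last joint's range is limited). The gripper opens to 85 mm and grips with 20 to 120 N. Pads are 22 mm wide; open, the fingers measure 114 mm over their backs; the gripper's body (76 mm by 85 mm) begins 54 mm behind the grasp point. The pads swing forward as they close: fully open they stand 13 mm farther back than shut.
Start: joints at [-71.104, 4.979, 10.078, 95.1, 0, 90], TCP at [0.178, -0.52, 0.304] pointing down, gripper open.
Joint ranges: [-179.16, 179.16], [-48.56, 103.87], [-65.8, 70.77], [-126.05, 130.52], [-82.76, 87.17], [-180, 180]. Speed limits (degrees/s): [127.2, 127.2, 147.25, 180, 180, 180].

## Interface

Orientations are given as [roll, pitch, yaw] about the fixed x, y, z axes, in that order (R = Rz(yaw) Ry(pitch) Rx(roll)).
In Python, from workcell import sensors, imaging, bot, models gives the robot as it stands.
- The arm moves only by the tool arm_command, never from a script. Its argument "rows" is one flat list of numbers, 7 for each row, row after row: the shift along the tool's x, y, z in cm, then the turn, a rotation vector about the tool's x, y, z in degrees, then the gripper's target within -1 to 1 (fully open at 1, half-way at 0, shut at -1). A call has 1 to 12 rows; each row is the pose to reach, as a shift and turn from the pose commanded when the call began, along the tool's axes at that moment; what a row does not reach only later rows make up. A row lasts 1/12 s, in which the tool goes at most 41.7 mm and 7.16 degrees, less where a joint would pass 70% of its speed; a pose out of reach is approached as far as the arm can. A call with a gripper value outside its range is refused whole. The fingers move at their own pace and stop on an object; "force" is the grip in N (left out, the last holds). Time passes only in rows, so rows that repeat a pose let the fingers close. It gives the time, the measured TCP pose, the force and the opening at its end, in the units of the state.
- sensors.get_obs(): the state, without advancing time (a new reading comes with each control period).
- imaging.camera(name): name is "side" or "top"; returns a dict with "pixels" (480x640x3 uint8, blue, green, red), "z_map" (480x640 float32, m along the optical axis (not along the pixel's ray), 0 where there is no reading), "camera_matrix" (3x3 intrinsics, pixels), "D" ([k1, k2, p1, p2, k3] as OpenCV has them; the pictures are not rectified), "world_from_camera" (4x4, takes a point from camera to world coordinates). Camera axes: x right, y up, looking along -z (the intrinsics and any distortion apply to the point x, -y, -z); pixel columns grow to the right and rows downward; lengths in m; the calibration is good to about 2 mm. A picture is of the moment at which its call begins.
- bot.job_done(): hands the job in, once; it reports no verdict.
Trained networks look in the newest picture that a camera, given by its name, has taken for a name from the list of things; names that differ only in an ending like _2 or _b are one class to them, and where a whole thing is asked for, a point or a joint stands for the part that bears it (a point fixed in the world has none). Each returns a list of dicts, best first, with "conf" (0 to 1); they miss things now and then, are a little off and sometimes report something else, mostly with a low value. They report only what shows in the picture. A call takes as long as a camera call. They do not tell look-alikes from the thing itself.
- models.search_frame(thing, camera): "extent" ([centre column, centre row, width, height] in pixels, round what is visible of it).
- models.spot_point(thing, camera): "location" ([column, row] in pixels: a listed point, or the origin of a listed thing).
The state is a dict: "time": time; "q": joint angles; "qd": joint speeds; "joint_efforts": joint torques, N m; "ee_pos": TCP position; "tcp_rot": TCP orientation; "wrist_force": force on the tool from outside, world axes, zero at the start; "torque": the same for the moment, N m; "opening": finger opening in m.
Only numpy, scipy, OpenCV 4.12 (cv2) and the standard library are available. Lean on these libraries where they do the work, as an engineer would, in place of code of your own. Each camera call takes 0.05 s, during which the arm holds its last target.

## Working session

There is one attempt and no reset: what is moved stays moved. The work goes in short steps, Python scripts to look and compute and a tool call to move; the robot and the scene stay as the last step left them, time stands still between calls to the robot, and variables do not carry over. Pictures are saved under pics/ and viewed, and the job is handed in when it is done.

Besides the shell and the picture viewer there is one more tool, called after "Emit:" in YAML: its name, and indented under it one key for each argument. arm_command: Moves the arm, as the interface text tells. Its arguments: {"type":"object","properties":{"rows":{"type":"array","items":{"type":"number"}},"force":{"type":"number"}},"required":["rows"]}

```bash
ls; mkdir -p pics
cat > h.py <<'E'
import numpy as np, cv2
from workcell import sensors, imaging, bot, models
def pix2world(c,u,v,z=None,dep=None):
    K=np.array(c["camera_matrix"]);D=np.array(c["D"],float);T=np.array(c["world_from_camera"])
    p=cv2.undistortPoints(np.array([[[u,v]]],float),K,D)[0,0]
    d=np.array([p[0],-p[1],-1.0])
    if z is not None:
        dw=T[:3,:3]@d; s=(z-T[2,3])/dw[2]; return T[:3,3]+s*dw
    if dep is None: dep=c["z_map"][int(round(v)),int(round(u))]
    return T[:3,:3]@(d*dep)+T[:3,3]
def cloud(c):
    K=np.array(c["camera_matrix"]);D=np.array(c["D"],float);T=np.array(c["world_from_camera"])
    H,W=c["z_map"].shape
    uu,vv=np.meshgrid(np.arange(W),np.arange(H))
    p=cv2.undistortPoints(np.stack([uu,vv],-1).reshape(-1,1,2).astype(float),K,D)[:,0]
    z=c["z_map"].reshape(-1)
    P=np.stack([p[:,0]*z,-p[:,1]*z,-z],1)@T[:3,:3].T+T[:3,3]
    P[z==0]=np.nan
    return P.reshape(H,W,3)
def w2pix(c,P):
    K=np.array(c["camera_matrix"]);D=np.array(c["D"],float);T=np.linalg.inv(np.array(c["world_from_camera"]))
    q=T[:3,:3]@np.array(P)+T[:3,3]
    return cv2.projectPoints(np.array([[q[0],-q[1],-q[2]]]),np.zeros(3),np.zeros(3),K,D)[0][0,0]
E
python3 - <<'E'
from h import *
print(sensors.get_obs())
for n in("top","side"):
    c=imaging.camera(n); cv2.imwrite(f"pics/{n}0.png",c["pixels"]); np.savez(f"/tmp/{n}0.npz",**c)
    print(n,np.round(c["world_from_camera"],3).tolist(),np.round(c["camera_matrix"],1).tolist())
    for t in["housing","tube_mouth","screw_slot","driver","driver_tip","stand_hole","shaft","shaft_hex","shaft_tail","pliers","small_screwdriver","thermostat"]:
        r=models.spot_point(t,n)
        print(t,[(round(x["conf"],2),np.round(x["location"]).tolist(),np.round(pix2world(c,*x["location"]),3).tolist()) for x in r[:4]])
E
```

```text
pics
{'time': 0.0, 'q': array([-7.11046978e+01,  5.01343581e+00,  1.00323909e+01,  9.50985504e+01,
        9.80213610e-04,  9.00007156e+01]), 'qd': array([ 0.05170226, -0.03434419, -0.09636435,  0.03249755,  0.04774434,
       -0.04543649]), 'joint_efforts': array([ 1.40162065e-04, -5.20394683e+01,  4.64800787e+01,  1.64504122e-02,
        2.79044990e-06,  9.65467599e-07]), 'ee_pos': array([ 0.17807304, -0.52023676,  0.3031421 ]), 'tcp_rot': array([-8.99990208e+01,  7.95953193e-02, -7.11054134e+01]), 'wrist_force': array([-0.22162531, -0.24679956, -0.89669889]), 'torque': array([-0.03795499,  0.04523564, -0.08759576]), 'opening': 0.08562209266193854}
top [[0.015, 0.985, -0.169, 0.285], [-1.0, 0.015, 0.002, 0.17], [0.005, 0.169, 0.986, 1.628], [0.0, 0.0, 0.0, 1.0]] [[604.9, 0.0, 319.0], [0.0, 604.9, 244.9], [0.0, 0.0, 1.0]]
housing [(0.9, [338.0, 220.0], [0.622, 0.118, 0.064])]
tube_mouth [(0.76, [364.0, 216.0], [0.633, 0.047, 0.059])]
screw_slot [(0.51, [337.0, 209.0], [0.649, 0.122, 0.076])]
driver [(0.67, [321.0, 295.0], [0.418, 0.161, 0.122]), (0.41, [284.0, 293.0], [0.426, 0.255,
[... 990 characters left out ...]
0, 210.0], [0.652, 0.108, 0.086])]
driver [(0.55, [370.0, 262.0], [0.432, 0.166, 0.022])]
driver_tip [(0.58, [375.0, 264.0], [0.423, 0.147, -0.001])]
stand_hole [(0.87, [357.0, 277.0], [0.438, 0.277, 0.084]), (0.49, [289.0, 212.0], [0.648, 0.113, 0.083])]
shaft [(0.93, [261.0, 412.0], [0.54, 0.582, 0.015])]
shaft_hex [(0.87, [309.0, 433.0], [0.443, 0.599, 0.027]), (0.49, [307.0, 197.0], [0.297, 0.95, 0.832])]
shaft_tail [(0.94, [213.0, 394.0], [0.641, 0.572, 0.014]), (0.61, [278.0, 250.0], [0.657, 0.181, 0.016])]
pliers [(0.59, [403.0, 176.0], [0.418, -0.225, -0.002])]
small_screwdriver [(0.56, [388.0, 202.0], [0.435, -0.071, 0.015])]
thermostat [(0.47, [248.0, 312.0], [0.65, 0.379, 0.019])]
```

View pics/top0.png

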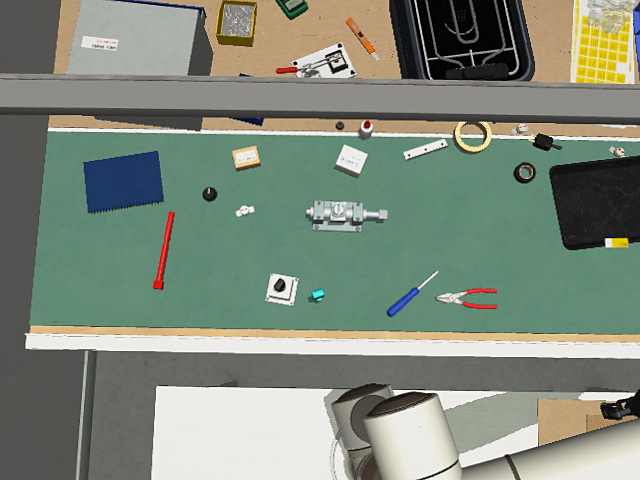

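View pics/side0.png

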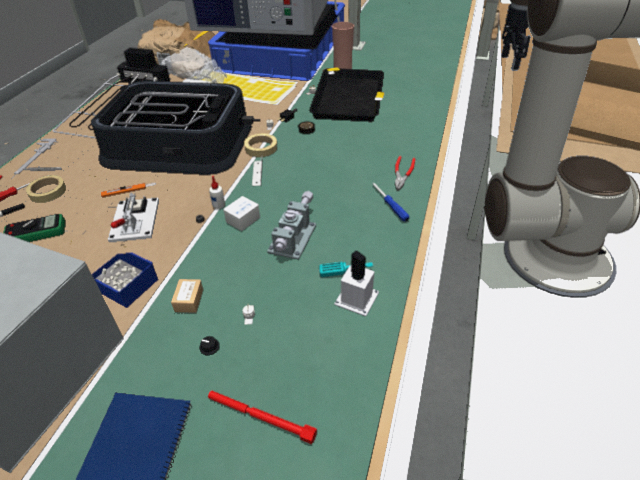

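Run:
```python
import numpy as np,cv2
a=cv2.imread("pics/top0.png")
cv2.imwrite("pics/top0c.png",cv2.resize(a[180:320,250:440],None,fx=4.2,fy=4.2,interpolation=cv2.INTER_CUBIC))
a=cv2.imread("pics/side0.png")
cv2.imwrite("pics/side0c.png",cv2.resize(a[160:310,220:410],None,fx=4,fy=4,interpolation=cv2.INTER_CUBIC))
```

```text
(no output)
```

View pics/top0c.png

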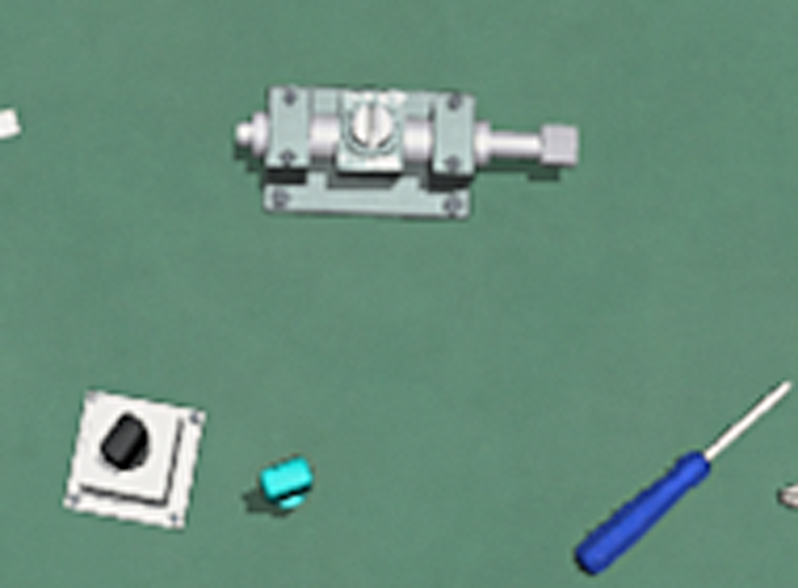

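View pics/side0c.png

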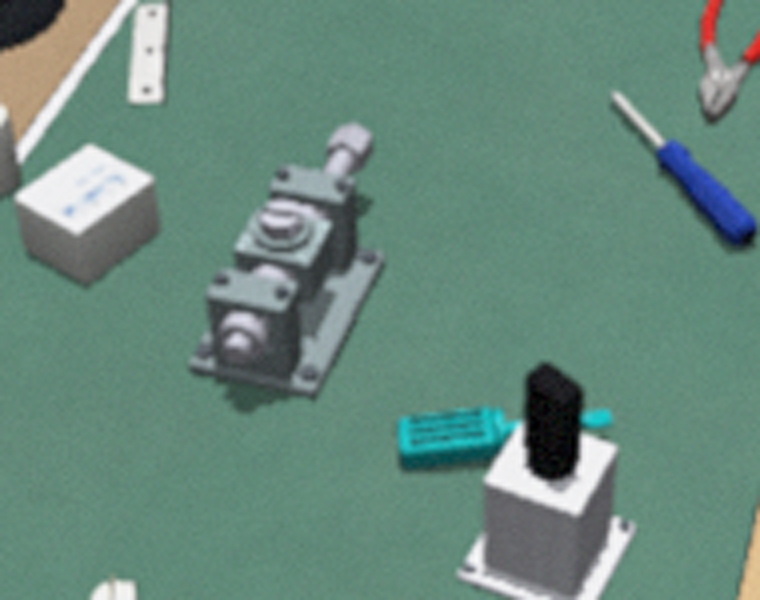

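Top view: housing at about (338,215), its hex end at (384,214) pointing right. The stand with the black driver is at (281,288), a turquoise look-alike at (318,295) and a red look-alike shaft at (164,248). Next, the clouds.

Run:
```python
from h import *
for n in("top","side"):
    c=dict(np.load(f"/tmp/{n}0.npz")); P=cloud(c)
    b,g,r=[c["pixels"][...,i].astype(int) for i in range(3)]
    x,y,z=P[...,0],P[...,1],P[...,2]
    def st(name,m):
        Q=P[m]; 
        if len(Q): print(n,name,len(Q),"min",np.round(np.nanmin(Q,0),3),"max",np.round(np.nanmax(Q,0),3),"med",np.round(np.nanmedian(Q,0),3))
    turq=(b>150)&(g>130)&(r<80)&(abs(x-.43)<.1)&(abs(y-.17)<.1); st("turq",turq)
    blk=(b<50)&(g<50)&(r<50)&(abs(x-.43)<.08)&(abs(y-.27)<.06)&(z>.07); st("handle",blk)
    Q=P[blk&(z>.115)]; st("handle>.13",blk&(z>.13))
    h=(np.hypot(x-.44,y-.27)<.06)&(z>.065)&(z<.085)&~blk&(g>120); st("standtop",h)
    if h.sum()>8: print(cv2.minAreaRect((P[h][:,:2]*1000).astype(np.float32)))
    hm=(abs(x-.64)<.06)&(y>.0)&(y<.25)&(z>.065); st("housing>.065",hm)
    hm=(abs(x-.64)<.06)&(y>.0)&(y<.25)&(z>.08); st("screw",hm)
    hm=(abs(x-.64)<.06)&(y>-.06)&(y<.04)&(z>.03); st("hexpart",hm)
    hm=(abs(x-.64)<.06)&(y>.19)&(y<.23)&(z>.03); st("tail",hm)
    hm=(abs(x-.63)<.07)&(y>.0)&(y<.25)&(z>.005)&(z<.014); st("base",hm)
    if hm.sum()>8: print(cv2.minAreaRect((P[hm][:,:2]*1000).astype(np.float32)))
```

```text
top turq 63 min [ 0.409  0.154 -0.008] max [0.439 0.182 0.131] med [0.422 0.167 0.125]
top handle 53 min [0.428 0.253 0.076] max [0.454 0.278 0.145] med [0.44  0.262 0.128]
top handle>.13 25 min [0.429 0.254 0.131] max [0.454 0.277 0.145] med [0.443 0.267 0.138]
top standtop 305 min [0.412 0.237 0.066] max [0.474 0.293 0.084] med [0.44  0.262 0.075]
((443.1578369140625, 265.0968322753906), (51.720054626464844, 54.03340530395508), 80.01152038574219)
top housing>.065 8293 min [0.596 0.    0.065] max [0.672 0.25  0.867] med [0.62  0.124 0.861]
top screw 7763 min [0.596 0.    0.08 ] max [0.661 0.25  0.867] med [0.618 0.125 0.861]
top hexpart 3209 min [ 0.597 -0.06   0.036] max [0.657 0.04  0.867] med [ 0.619 -0.008  0.861]
top tail 1276 min [0.597 0.19  0.043] max [0.662 0.23  0.866] med [0.619 0.209 0.861]
top base 792 min [0.56  0.    0.005] max [0.7   0.249 0.014] med [0.617 0.129 0.008]
((630.17578125, 124.72261810302734), (139.3785858154297, 249.1756591796875), 0.11232338845729828)
side turq 166 min [ 0.426  0.147 -0.001] max [0.53  0.222 0.029] med [0.499 0.2   0.021]
side handle 3
[... 199 characters left out ...]
6 0.065] max [0.473 0.296 0.083] med [0.435 0.276 0.075]
((442.2560729980469, 264.9666748046875), (57.12318420410156, 55.47511291503906), 80.47464752197266)
side housing>.065 576 min [0.618 0.051 0.065] max [0.671 0.183 0.089] med [0.642 0.126 0.069]
side screw 67 min [0.633 0.106 0.08 ] max [0.658 0.132 0.089] med [0.645 0.12  0.085]
side hexpart 115 min [ 0.63  -0.016  0.035] max [0.657 0.031 0.06 ] med [0.64  0.004 0.051]
side tail 73 min [0.632 0.19  0.036] max [0.661 0.202 0.061] med [0.645 0.193 0.049]
side base 466 min [0.588 0.048 0.005] max [0.688 0.2   0.014] med [0.618 0.131 0.01 ]
((640.3084716796875, 121.90341186523438), (156.9698944091797, 84.80076599121094), 82.11046600341797)
```

Top shows the turquoise driver standing and side shows it lying, so it may have toppled between the two pictures. I'll retake both.

```bash
cat > an.py <<'E'
from h import *
import sys
tag=sys.argv[1]
for n in("top","side"):
    c=imaging.camera(n); cv2.imwrite(f"pics/{n}{tag}.png",c["pixels"]); np.savez(f"/tmp/{n}{tag}.npz",**c)
print(sensors.get_obs()["time"])
E
python3 an.py 1
python3 - <<'E'
from h import *
for n in("top","side"):
    c=dict(np.load(f"/tmp/{n}1.npz")); P=cloud(c)
    b,g,r=[c["pixels"][...,i].astype(int) for i in range(3)]
    x,y,z=P[...,0],P[...,1],P[...,2]
    m=(b>120)&(g>110)&(r<80)&(abs(x-.45)<.15)&(abs(y-.17)<.1); Q=P[m]
    print(n,len(Q),Q.min(0),Q.max(0))
    m=(z<.15)&(z>.03)&(abs(x-.64)<.06)&(y>-.06)&(y<.25)
    for lo,hi in[(.078,.095),(.068,.077),(.05,.064),(.035,.05),(.006,.013)]:
        mm=m if lo>.03 else (abs(x-.63)<.07)&(y>.02)&(y<.22)
        Q=P[mm&(z>lo)&(z<hi)]
        if len(Q)>5:
            print(lo,len(Q),np.round(Q.min(0),3),np.round(Q.max(0),3),cv2.minAreaRect((Q[:,:2]*1000).astype(np.float32)))
    # shaft/tube axis ridge: per y bin top line
    for ya in np.arange(-.03,.215,.01):
        k=(y>ya)&(y<ya+.01)&(abs(x-.643)<.03)&(z>.03)&(z<.15)
        if k.sum()>3: print(round(ya,3),k.sum(),"xmin/max %.3f %.3f z %.3f"%(x[k].min(),x[k].max(),np.percentile(z[k],90)))
a=cv2.imread("pics/top1.png")
A=cv2.resize(a[180:320,250:440],None,fx=4,fy=4,interpolation=cv2.INTER_CUBIC)
cv2.imwrite("pics/top1c.png",A)
E
```

```text
1.4
top 324 [ 0.43649479  0.16984136 -0.00970278] [0.55541063 0.22808855 0.03294259]
0.078 83 [0.631 0.065 0.078] [0.666 0.173 0.092] ((644.9296875, 120.35630798339844), (110.83721160888672, 27.336063385009766), 82.30023193359375)
0.068 392 [0.62  0.046 0.068] [0.671 0.184 0.077] ((645.4735107421875, 115.1086196899414), (137.63040161132812, 50.040225982666016), 89.38262939453125)
0.05 362 [ 0.62  -0.011  0.05 ] [0.674 0.203 0.064] ((646.4876708984375, 95.73747253417969), (213.83836364746094, 53.07282638549805), 89.18528747558594)
0.035 139 [ 0.619 -0.012  0.036] [0.662 0.203 0.05 ] ((640.9315185546875, 95.49027252197266), (214.6252899169922, 42.643341064453125), 89.10334014892578)
0.006 480 [0.561 0.022 0.006] [0.7   0.219 0.013] ((630.23486328125, 120.58383178710938), (197.0980987548828, 138.75811767578125), 89.94994354248047)
-0.02 10 xmin/max 0.633 0.653 z 0.061
-0.01 34 xmin/max 0.632 0.655 z 0.059
0.0 35 xmin/max 0.631 0.657 z 0.060
0.01 25 xmin/max 0.634 0.653 z 0.057
0.02 24 xmin/max 0.636 0.652 z 0.056
0.03 24 xmin/max 0.638 0.651 z 0.053
0.04 29 xmin/max 0.632 0.659 z 0.062

[... 1508 characters left out ...]
 46 xmin/max 0.631 0.655 z 0.057
0.01 18 xmin/max 0.635 0.650 z 0.054
0.02 15 xmin/max 0.635 0.648 z 0.052
0.05 45 xmin/max 0.618 0.664 z 0.071
0.06 70 xmin/max 0.618 0.667 z 0.072
0.07 137 xmin/max 0.618 0.668 z 0.070
0.08 7 xmin/max 0.625 0.642 z 0.060
0.09 11 xmin/max 0.620 0.670 z 0.067
0.1 45 xmin/max 0.619 0.671 z 0.084
0.11 72 xmin/max 0.620 0.670 z 0.086
0.12 106 xmin/max 0.620 0.670 z 0.085
0.13 164 xmin/max 0.620 0.671 z 0.072
0.14 20 xmin/max 0.621 0.655 z 0.064
0.15 30 xmin/max 0.622 0.668 z 0.070
0.16 75 xmin/max 0.621 0.670 z 0.072
0.17 118 xmin/max 0.621 0.673 z 0.070
0.18 155 xmin/max 0.622 0.670 z 0.068
0.19 60 xmin/max 0.632 0.661 z 0.056
0.2 15 xmin/max 0.641 0.654 z 0.051
```

View pics/top1c.png

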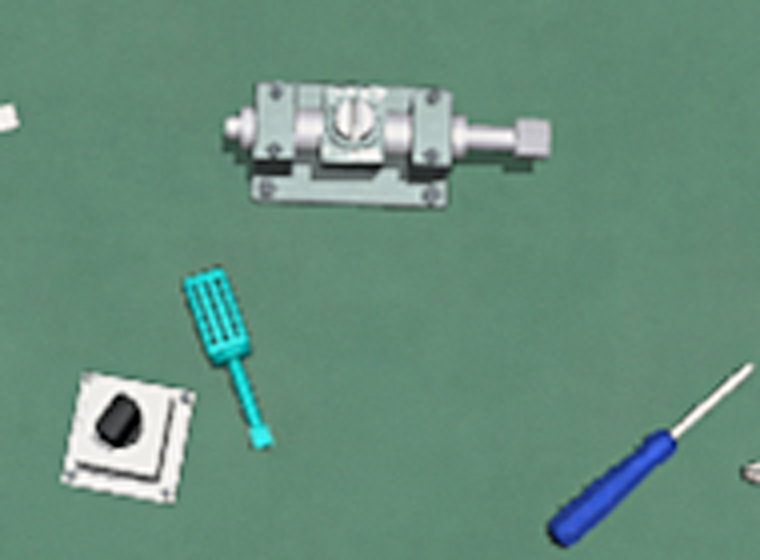

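View pics/side1.png

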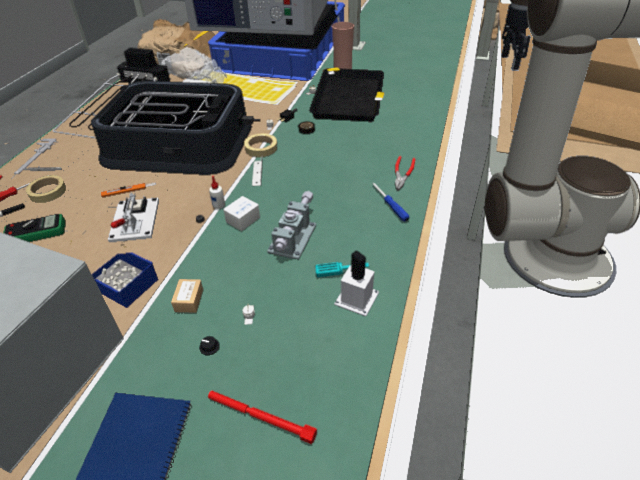

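Run:
```python
from h import *
t=dict(np.load("/tmp/top1.npz")); s=dict(np.load("/tmp/side1.npz"))
ims=[]
for c,(u0,u1,v0,v1) in[(t,(265,300,268,308)),(t,(320,360,190,230)),(s,(335,385,245,295)),(s,(265,315,190,240))]:
    ims.append(cv2.resize(c["pixels"][v0:v1,u0:u1],(390,290*1) if 0 else (390,int(390*(v1-v0)/(u1-u0)))[:2],interpolation=cv2.INTER_CUBIC)[:390])
ims=[cv2.copyMakeBorder(i,0,390-i.shape[0],0,0,cv2.BORDER_CONSTANT) for i in ims]
cv2.imwrite("pics/zoom1.png",cv2.resize(np.vstack([np.hstack(ims[:2]),np.hstack(ims[2:])]),(600,600)))
for n,c in(("top",t),("side",s)):
    P=cloud(c);b,g,r=[c["pixels"][...,i].astype(int) for i in range(3)]
    x,y,z=P[...,0],P[...,1],P[...,2]
    m=(np.hypot(x-.443,y-.265)<.03)&(z>.132)&(z<.147)
    if n=="top": print(P[m].round(3).tolist())
    print(n,m.sum(),cv2.minAreaRect((P[m][:,:2]*1000).astype(np.float32)))
    m=(np.hypot(x-.443,y-.265)<.03)&(z>.09)
    print(n,"all",m.sum(),cv2.minAreaRect((P[m][:,:2]*1000).astype(np.float32)))
    for u in["screw_slot","stand_hole","tube_mouth"]:
        w=dict(screw_slot=.085,stand_hole=.075,tube_mouth=.045)[u]
        for q in models.spot_point(u,n)[:2]: print(u,round(q["conf"],2),pix2world(c,*q["location"],z=w).round(4))
```

```text
[[0.457, 0.267, 0.136], [0.456, 0.264, 0.138], [0.457, 0.262, 0.135], [0.454, 0.269, 0.138], [0.454, 0.267, 0.141], [0.454, 0.264, 0.14], [0.455, 0.262, 0.133], [0.454, 0.26, 0.135], [0.454, 0.257, 0.139], [0.451, 0.269, 0.138], [0.452, 0.267, 0.137], [0.452, 0.265, 0.135], [0.451, 0.262, 0.141], [0.452, 0.259, 0.136], [0.452, 0.257, 0.133], [0.452, 0.254, 0.139], [0.449, 0.269, 0.139], [0.449, 0.267, 0.135], [0.449, 0.264, 0.138], [0.449, 0.262, 0.142], [0.449, 0.259, 0.141], [0.449, 0.257, 0.138], [0.449, 0.254, 0.136], [0.447, 0.272, 0.136], [0.447, 0.269, 0.137], [0.446, 0.267, 0.138], [0.447, 0.264, 0.138], [0.446, 0.262, 0.14], [0.447, 0.259, 0.137], [0.447, 0.257, 0.138], [0.447, 0.254, 0.136], [0.444, 0.272, 0.138], [0.444, 0.269, 0.142], [0.444, 0.267, 0.136], [0.443, 0.264, 0.144], [0.443, 0.261, 0.145], [0.445, 0.259, 0.133], [0.445, 0.257, 0.134], [0.444, 0.254, 0.139], [0.442, 0.274, 0.135], [0.441, 0.271, 0.14], [0.442, 0.269, 0.135], [0.442, 0.267, 0.138], [0.442, 0.264, 0.138], [0.442, 0.262, 0.139], [0.442, 0.259, 0.133], [0.442, 0.257, 0.138], [0.439, 0.276, 0.139],
[... 686 characters left out ...]
484375, 265.1539306640625), (18.02387046813965, 27.596843719482422), 61.527809143066406)
top all 100 ((442.65264892578125, 265.037353515625), (17.98666000366211, 27.897979736328125), 62.83849334716797)
screw_slot 0.61 [0.653  0.1167 0.085 ]
stand_hole 0.87 [0.4438 0.2682 0.075 ]
tube_mouth 0.68 [0.6444 0.0462 0.045 ]
side 105 ((441.5918884277344, 264.10919189453125), (18.778484344482422, 29.18027114868164), 61.321197509765625)
side all 309 ((442.2057189941406, 265.17181396484375), (19.30173683166504, 31.93904685974121), 56.40962219238281)
screw_slot 0.41 [0.6415 0.1127 0.085 ]
stand_hole 0.65 [0.4444 0.2714 0.075 ]
stand_hole 0.63 [0.6101 0.193  0.075 ]
tube_mouth 0.61 [0.6493 0.0301 0.045 ]
```

View pics/zoom1.png

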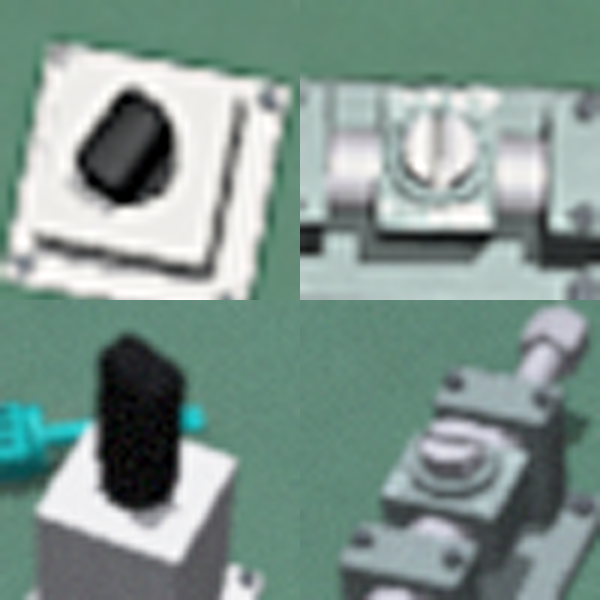

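Emit:
arm_command:
  rows: [-32.85,0,25.2,0,-66,0,1,-32.85,0,25.2,0,-66,0,1,-32.85,0,25.2,0,-66,0,1,-32.85,0,25.2,0,-66,0,1,-32.85,0,25.2,0,-66,0,1,-32.85,0,25.2,0,-66,0,1,-32.85,0,25.2,0,-66,0,1,-32.85,0,25.2,0,-66,0,1,-32.85,0,25.2,0,-66,0,1,-32.85,0,25.2,0,-66,0,1,-32.85,0,25.2,0,-66,0,1,-32.85,0,25.2,0,-66,0,1]
  force: 60

```text
time: 2.7
ee_pos: [0.3107, -0.126, 0.3042]
tcp_rot: [-90.0, -0.1, -4.8]
wrist_force: [-0.6, -0.5, -0.6]
opening: 0.0853
```

```bash
cat > mv.py <<'E'
from h import *
from scipy.spatial.transform import Rotation as R
def rows(p,yaw,base=None,byaw=None):
    "row numbers from base pose (default measured) to world p,yaw with tool down"
    o=sensors.get_obs()
    bp=np.array(o["ee_pos"]) if base is None else np.array(base)
    bR=R.from_euler("xyz",o["tcp_rot"],degrees=True) if byaw is None else R.from_euler("xyz",[-90,0,byaw],degrees=True)
    tR=R.from_euler("xyz",[-90,0,yaw],degrees=True)
    d=bR.inv().apply(np.array(p)-bp)*100; r=(bR.inv()*tR).as_rotvec(degrees=True)
    print("row",d.round(2).tolist(),r.round(2).tolist())
def st():
    o=sensors.get_obs(); print({k:np.round(v,3).tolist() for k,v in o.items() if k not in("qd","joint_efforts")})
E
python3 -c "
from mv import *
st(); rows((.4425,.265,.25),61)"
```

```text
{'time': 2.7, 'q': [-22.071, -24.122, -15.047, 99.015, -0.003, 72.685], 'ee_pos': [0.311, -0.126, 0.304], 'tcp_rot': [-90.021, -0.056, -4.756], 'wrist_force': [-0.565, -0.539, -0.563], 'torque': [-0.012, -0.018, 0.031], 'opening': 0.085}
row [9.88, 5.41, 40.06] [0.05, -65.76, 0.04]
```

Emit:
arm_command:
  rows: [9.9,5.4,40.1,0,-66,0,1,9.9,5.4,40.1,0,-66,0,1,9.9,5.4,40.1,0,-66,0,1,9.9,5.4,40.1,0,-66,0,1,9.9,5.4,40.1,0,-66,0,1,9.9,5.4,40.1,0,-66,0,1,9.9,5.4,40.1,0,-66,0,1,9.9,5.4,40.1,0,-66,0,1,9.9,5.4,40.1,0,-66,0,1,9.9,5.4,40.1,0,-66,0,1,9.9,5.4,40.1,0,-66,0,1,9.9,5.4,40.1,0,-66,0,1]

```text
time: 3.7
ee_pos: [0.4455, 0.2626, 0.2481]
tcp_rot: [-89.9, 0.2, 60.9]
wrist_force: [-0.1, -0.7, 0.2]
opening: 0.0854
```

```bash
python3 -c "
from mv import *
st(); rows((.4425,.265,.162),61)"
```

```text
{'time': 3.7, 'q': [30.518, -0.156, -1.416, 88.927, -0.016, 59.656], 'ee_pos': [0.446, 0.263, 0.248], 'tcp_rot': [-89.919, 0.169, 60.863], 'wrist_force': [-0.071, -0.735, 0.158], 'torque': [-0.02, 0.041, -0.026], 'opening': 0.085}
row [0.09, 8.61, 0.37] [-0.08, -0.14, -0.17]
```

Emit:
arm_command:
  rows: [0.1,3,0.35,0,0,0,1,0.1,6,0.35,0,0,0,1,0.1,8.6,0.35,0,0,0,1,0.1,8.6,0.35,0,0,0,1,0.1,8.6,0.35,0,0,0,-1,0.1,8.6,0.35,0,0,0,-1,0.1,8.6,0.35,0,0,0,-1,0.1,8.6,0.35,0,0,0,-1,0.1,8.6,0.35,0,0,0,-1,0.1,8.6,0.35,0,0,0,-1,0.1,8.6,0.35,0,0,0,-1,0.1,8.6,0.35,0,0,0,-1]
  force: 70

```text
time: 4.7
ee_pos: [0.4422, 0.2654, 0.165]
tcp_rot: [-90.1, -0.1, 60.9]
wrist_force: [0.0, -1.6, 6.8]
opening: 0.0173
```

```bash
python3 -c "
from mv import *
st()"
```

```text
{'time': 4.7, 'q': [30.977, -0.223, -10.648, 79.475, -0.02, 60.078], 'ee_pos': [0.442, 0.265, 0.165], 'tcp_rot': [-90.067, -0.077, 60.898], 'wrist_force': [0.002, -1.609, 6.759], 'torque': [-0.352, 0.05, 0.021], 'opening': 0.017}
```

Emit:
arm_command:
  rows: [0,-2,0,0,0,0,-1,0,-4,0,0,0,0,-1,0,-7,0,0,0,0,-1,0,-10,0,0,0,0,-1,0,-10,0,0,0,0,-1,0,-10,0,0,0,0,-1]

```text
time: 5.2
ee_pos: [0.4424, 0.2657, 0.2655]
tcp_rot: [-90.1, -0.2, 60.9]
wrist_force: [-1.0, -0.5, -1.7]
opening: 0.0173
```

```bash
python3 an.py 2
python3 - <<'E'
from mv import *
st(); rows((.645,.118,.26),92)
a=cv2.imread("pics/top2.png")[170:330,240:450];b=cv2.imread("pics/side2.png")[160:340,240:440]
cv2.imwrite("pics/z2.png",np.hstack([cv2.resize(a,(400,305)),cv2.resize(b,(339,305))]))
E
```

```text
5.3
{'time': 5.3, 'q': [30.985, -0.4, -0.021, 90.445, 0.004, 60.078], 'ee_pos': [0.442, 0.265, 0.263], 'tcp_rot': [-89.964, 0.055, 60.907], 'wrist_force': [0.846, -0.021, -1.3], 'torque': [0.002, -0.041, -0.01], 'opening': 0.017}
row [-2.98, 0.28, -24.93] [-0.05, -31.09, -0.04]
```

View pics/z2.png

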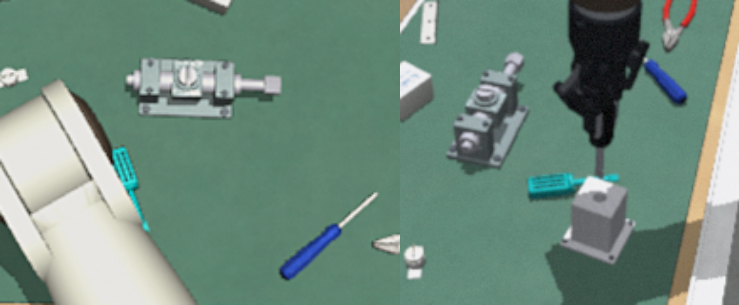

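Emit:
arm_command:
  rows: [-3,0,-25,0,-31,0,-1,-3,0,-25,0,-31,0,-1,-3,0,-25,0,-31,0,-1,-3,0,-25,0,-31,0,-1,-3,0,-25,0,-31,0,-1,-3,0,-25,0,-31,0,-1,-3,0,-25,0,-31,0,-1,-3,0,-25,0,-31,0,-1,-3,0,-25,0,-31,0,-1]

```text
time: 6.05
ee_pos: [0.6454, 0.1172, 0.262]
tcp_rot: [-89.8, 0.0, 91.8]
wrist_force: [0.1, 0.2, -0.4]
opening: 0.017
```

```bash
python3 an.py 3
python3 - <<'E'
from mv import *
st()
c=dict(np.load("/tmp/side3.npz"))
print(models.spot_point("driver_tip","side")[:2])
a=c["pixels"][150:250,240:340]
cv2.imwrite("pics/z3.png",cv2.resize(a,(600,600),interpolation=cv2.INTER_CUBIC))
for P in [(.645,.118,.085),(.645,.118,.113)]: print(w2pix(c,P))
E
```

```text
6.15
{'time': 6.15, 'q': [10.392, 19.438, 22.528, 93.155, 0.014, 8.445], 'ee_pos': [0.645, 0.118, 0.263], 'tcp_rot': [-89.934, -0.004, 91.947], 'wrist_force': [-0.247, 0.707, -1.296], 'torque': [0.052, -0.007, -0.03], 'opening': 0.017}
[{'location': [368.2, 263.5], 'conf': 0.61}, {'location': [287.6, 206.3], 'conf': 0.53}]
[289.30402466 212.92663113]
[288.50369061 203.86853764]
```

View pics/z3.png

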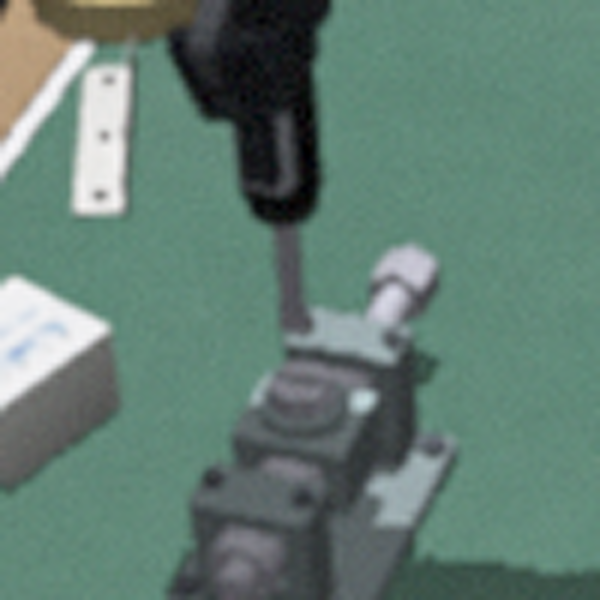

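Emit:
arm_command:
  rows: [0,1.2,0,0,0,0,-1,0,2.0,0,0,0,0,-1,0,2.3,0,0,0,0,-1,0,2.6,0,0,0,0,-1,0,2.8,0,0,0,0,-1,0,2.9,0,0,0,0,-1]

```text
time: 6.7
ee_pos: [0.6455, 0.1175, 0.2361]
tcp_rot: [-90.1, 0.0, 91.9]
wrist_force: [-2.7, -1.2, 8.0]
opening: 0.017
```

```bash
python3 -c "
from mv import *
st()"
```

```text
{'time': 6.7, 'q': [10.324, 19.009, 18.957, 89.869, -0.018, 8.414], 'ee_pos': [0.646, 0.118, 0.236], 'tcp_rot': [-90.08, 0.006, 91.91], 'wrist_force': [-2.689, -1.2, 8.041], 'torque': [-0.32, 0.609, -0.015], 'opening': 0.017}
```

```bash
python3 an.py 4
python3 - <<'E'
from mv import *
st()
c=dict(np.load("/tmp/side4.npz"))
a=c["pixels"][180:240,260:320]
cv2.imwrite("pics/z4.png",cv2.resize(a,(600,600),interpolation=cv2.INTER_CUBIC))
E
```

```text
6.8
{'time': 6.8, 'q': [10.304, 19.043, 18.944, 89.834, -0.049, 8.413], 'ee_pos': [0.646, 0.117, 0.236], 'tcp_rot': [-90.074, 0.038, 91.891], 'wrist_force': [0.092, -2.303, -0.56], 'torque': [-0.65, -0.081, 0.003], 'opening': 0.017}
```

View pics/z4.png

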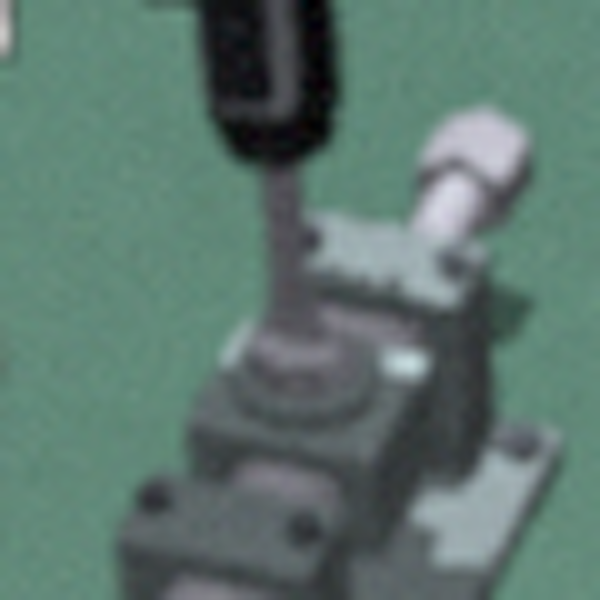

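Emit:
arm_command:
  rows: [-0.1,0,0,0,0,0,-1,-0.1,0.15,0,0,0,0,-1,-0.1,0.3,0,0,0,0,-1,-0.1,0.45,0,0,0,0,-1,-0.1,0.45,0,0,0,0,-1]

```text
time: 7.22
ee_pos: [0.6456, 0.1165, 0.2298]
tcp_rot: [-90.0, -0.0, 91.9]
wrist_force: [-0.6, 0.1, -0.9]
opening: 0.0177
```

```bash
python3 -c "
from mv import *
st()"
```

```text
{'time': 7.217, 'q': [10.224, 19.047, 18.302, 89.303, 0.008, 8.326], 'ee_pos': [0.646, 0.116, 0.23], 'tcp_rot': [-89.952, -0.001, 91.898], 'wrist_force': [-0.638, 0.122, -0.889], 'torque': [-0.015, 0.082, 0.034], 'opening': 0.018}
```

Emit:
arm_command:
  rows: [0,0.05,0,0,-6,0,-1,0,0.1,0,0,-12,0,-1,0,0.1,0,0,-18,0,-1,0,0.1,0,0,-24,0,-1,0,0.1,0,0,-30,0,-1,0,0.1,0,0,-36,0,-1,0,0.1,0,0,-42,0,-1,0,0.1,0,0,-48,0,-1,0,0.1,0,0,-54,0,-1,0,0.1,0,0,-60,0,-1,0,0.1,0,0,-60,0,-1]
  force: 90

```text
time: 8.13
ee_pos: [0.6452, 0.1172, 0.2296]
tcp_rot: [-90.1, -0.1, 152.3]
wrist_force: [-4.1, 3.4, 2.0]
opening: 0.0169
```

```bash
python3 -c "
from mv import *
st()"
```

```text
{'time': 8.133, 'q': [10.259, 19.001, 18.228, 89.271, 0.111, -52.02], 'ee_pos': [0.645, 0.117, 0.23], 'tcp_rot': [-90.061, -0.103, 152.28], 'wrist_force': [-4.115, 3.436, 2.024], 'torque': [1.092, 1.074, -0.033], 'opening': 0.017}
```

Emit:
arm_command:
  rows: [0.1,0,0,0,-6,0,-1,0.1,0,0,0,-12,0,-1,0.1,0,0,0,-18,0,-1,0.1,0,0,0,-24,0,-1,0.1,0,0,0,-29,0,-1,0.1,0,0,0,-34,0,-1,0.1,0,0,0,-34,0,-1]

```text
time: 8.72
ee_pos: [0.6441, 0.1176, 0.2296]
tcp_rot: [-90.1, -0.1, -173.9]
wrist_force: [-5.4, 2.4, 3.0]
opening: 0.0169
```

```bash
python3 -c "
from mv import *
st()"
```

```text
{'time': 8.717, 'q': [10.311, 18.883, 18.074, 89.271, 0.1, -85.824], 'ee_pos': [0.644, 0.118, 0.23], 'tcp_rot': [-90.094, -0.086, -173.866], 'wrist_force': [-5.432, 2.394, 3.016], 'torque': [0.861, 1.446, -0.003], 'opening': 0.017}
```

Emit:
arm_command:
  rows: [0.1,0,0,0,-4,0,-1,0.1,0,0,0,-8,0,-1,0.1,0,0,0,-12,0,-1,0.1,0,0,0,-12,0,-1,0.1,0,0,0,-12,0,-1]

```text
time: 9.13
ee_pos: [0.6435, 0.1174, 0.2296]
tcp_rot: [-90.1, -0.0, -162.3]
wrist_force: [-4.7, 4.0, 2.7]
opening: 0.0171
```

```bash
python3 -c "
from mv import *
st()"
```

```text
{'time': 9.133, 'q': [10.311, 18.74, 17.899, 89.186, 0.084, -97.422], 'ee_pos': [0.643, 0.117, 0.23], 'tcp_rot': [-90.086, -0.017, -162.267], 'wrist_force': [-4.694, 3.983, 2.659], 'torque': [1.158, 1.13, -0.169], 'opening': 0.017}
```

Emit:
arm_command:
  rows: [0,0,0,0,-3,0,-1,0,0,0,0,-6,0,-1,0,0,0,0,-6,0,-1]

```text
time: 9.38
ee_pos: [0.6434, 0.1173, 0.2296]
tcp_rot: [-90.1, -0.0, -156.1]
wrist_force: [-3.6, 3.1, 3.3]
opening: 0.0169
```

```bash
python3 an.py 5
python3 - <<'E'
from mv import *
st()
c=dict(np.load("/tmp/side5.npz"))
a=c["pixels"][170:240,260:330]
cv2.imwrite("pics/z5.png",cv2.resize(a,(600,600),interpolation=cv2.INTER_CUBIC))
E
```

```text
9.4833
{'time': 9.483, 'q': [10.301, 18.739, 17.896, 89.196, 0.049, -103.408], 'ee_pos': [0.643, 0.117, 0.23], 'tcp_rot': [-90.056, -0.026, -156.292], 'wrist_force': [-4.429, 2.424, 3.746], 'torque': [0.783, 1.271, -0.212], 'opening': 0.017}
```

View pics/z5.png

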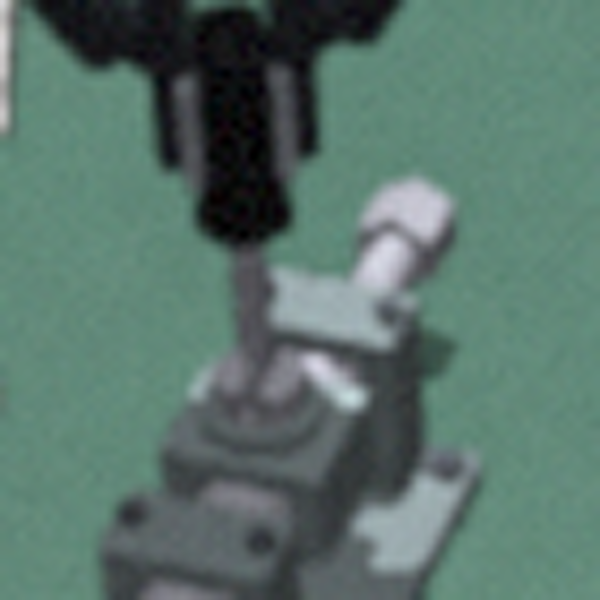

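Emit:
arm_command:
  rows: [0,0,0,0,5,0,-1,0,0,0,0,10,0,-1,0,-0.5,0,0,10,0,-1,0,-1,0,0,10,0,-1,0,-2,0,0,10,0,-1,0,-3.8,0,0,10,0,-1,0,-3.8,0,0,10,0,-1,0,-3.8,0,0,10,0,-1]

```text
time: 10.15
ee_pos: [0.6446, 0.1167, 0.269]
tcp_rot: [-90.0, 0.2, -166.1]
wrist_force: [-0.5, 0.6, -1.0]
opening: 0.0171
```

```bash
python3 an.py 6
python3 - <<'E'
from mv import *
st(); rows((.4425,.2654,.275),110)
c=dict(np.load("/tmp/side6.npz"))
a=c["pixels"][150:240,260:350]
cv2.imwrite("pics/z6.png",cv2.resize(a,(600,600),interpolation=cv2.INTER_CUBIC))
E
```

```text
10.25
{'time': 10.25, 'q': [10.276, 19.289, 22.728, 93.436, -0.009, -93.643], 'ee_pos': [0.644, 0.117, 0.267], 'tcp_rot': [-89.991, 0.003, -166.082], 'wrist_force': [0.249, -0.597, -0.711], 'torque': [0.048, 0.069, -0.03], 'opening': 0.017}
row [15.98, -0.81, -19.28] [-0.01, 83.92, -0.01]
```

View pics/z6.png

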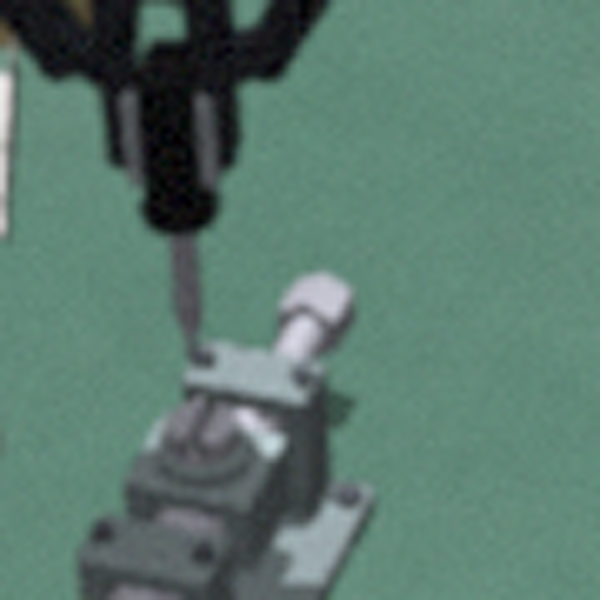

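Emit:
arm_command:
  rows: [16,-0.8,-19.3,0,76,0,-1,16,-0.8,-19.3,0,76,0,-1,16,-0.8,-19.3,0,76,0,-1,16,-0.8,-19.3,0,76,0,-1,16,-0.8,-19.3,0,76,0,-1,16,-0.8,-19.3,0,76,0,-1,16,-0.8,-19.3,0,76,0,-1,16,-0.8,-19.3,0,76,0,-1,16,-0.8,-19.3,0,76,0,-1,16,-0.8,-19.3,0,76,0,-1,16,-0.8,-19.3,0,76,0,-1,16,-0.8,-19.3,0,76,0,-1]

```text
time: 11.25
ee_pos: [0.442, 0.2656, 0.2745]
tcp_rot: [-89.9, 0.0, 117.7]
wrist_force: [0.8, 0.0, -0.1]
opening: 0.017
```

```bash
python3 an.py 7
python3 - <<'E'
from mv import *
st(); rows((.4423,.2654,.165),118)
c=dict(np.load("/tmp/side7.npz"))
a=c["pixels"][210:310,310:410]
o=sensors.get_obs()["ee_pos"]
print(w2pix(c,o-[0,0,.152]),w2pix(c,(.4425,.265,.075)))
cv2.imwrite("pics/z7.png",cv2.resize(a,(600,600),interpolation=cv2.INTER_CUBIC))
E
```

```text
11.35
{'time': 11.35, 'q': [31.0, -0.205, 1.481, 91.736, -0.002, 2.901], 'ee_pos': [0.442, 0.266, 0.275], 'tcp_rot': [-89.95, 0.005, 118.099], 'wrist_force': [0.222, -0.246, -0.961], 'torque': [-0.043, 0.035, -0.006], 'opening': 0.017}
row [-0.03, 10.98, -0.02] [-0.05, 0.1, -0.0]
[357.27118828 259.95801007] [356.51041634 275.52910862]
```

View pics/z7.png

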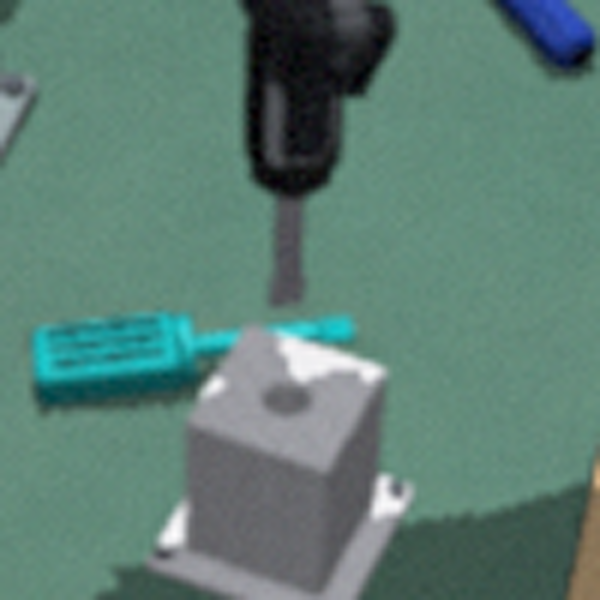

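Emit:
arm_command:
  rows: [0.1,2,0.05,0,0,0,-1,0.1,4,0.05,0,0,0,-1,0.1,5,0.05,0,0,0,-1,0.1,6,0.05,0,0,0,-1,0.1,7,0.05,0,0,0,-1,0.1,7,0.05,0,0,0,-1]

```text
time: 11.85
ee_pos: [0.4409, 0.2661, 0.2036]
tcp_rot: [-89.9, 0.0, 117.9]
wrist_force: [-0.5, 0.1, -1.6]
opening: 0.0169
```

```bash
python3 -c "
from mv import *
st()"
```

```text
{'time': 11.85, 'q': [31.112, -0.534, -6.697, 83.967, -0.003, 3.167], 'ee_pos': [0.441, 0.266, 0.204], 'tcp_rot': [-89.87, 0.01, 117.945], 'wrist_force': [-0.484, 0.111, -1.629], 'torque': [-0.039, -0.014, 0.008], 'opening': 0.017}
```

In the hole with no force. Going down to the collar and releasing.

Emit:
arm_command:
  rows: [0,2,0,0,0,0,-1,0,3,0,0,0,0,-1,0,3.7,0,0,0,0,-1,0,3.8,0,0,0,0,-1,0,3.8,0,0,0,0,-1]

```text
time: 12.27
ee_pos: [0.4413, 0.2664, 0.1675]
tcp_rot: [-90.0, -0.0, 117.9]
wrist_force: [-0.7, 1.3, -1.3]
opening: 0.0169
```

```bash
python3 -c "
from mv import *
st()"
```

```text
{'time': 12.267, 'q': [31.117, -0.206, -10.362, 79.858, 0.008, 3.212], 'ee_pos': [0.441, 0.266, 0.167], 'tcp_rot': [-89.986, -0.007, 117.906], 'wrist_force': [-0.733, 1.328, -1.338], 'torque': [-0.021, 0.016, -0.024], 'opening': 0.017}
```

Emit:
arm_command:
  rows: [0,0.15,0,0,0,0,-1,0,0.25,0,0,0,0,-1,0,0.25,0,0,0,0,-1,0,0.25,0,0,0,0,0,0,0.25,0,0,0,0,1,0,0.25,0,0,0,0,1,0,0.25,0,0,0,0,1,0,-2,0,0,0,0,1,0,-5,0,0,0,0,1,0,-9,0,0,0,0,1,0,-9,0,0,0,0,1,0,-9,0,0,0,0,1]

```text
time: 13.27
ee_pos: [0.442, 0.2668, 0.2598]
tcp_rot: [-90.3, -0.0, 117.9]
wrist_force: [0.1, -0.0, 0.4]
opening: 0.0855
```

```bash
python3 an.py 8
python3 - <<'E'
from mv import *
st()
c=dict(np.load("/tmp/side8.npz"))
P=cloud(c);k=c["pixels"].max(2)<50
x,y,z=P[...,0],P[...,1],P[...,2]
m=k&(np.hypot(x-.443,y-.266)<.04)&(z>.07)&(z<.16); print(P[m].min(0),P[m].max(0), np.median(P[m&(z>.125)],0))
a=c["pixels"][180:310,260:390]
cv2.imwrite("pics/z8.png",cv2.resize(a,(600,600),interpolation=cv2.INTER_CUBIC))
E
```

```text
13.3667
{'time': 13.367, 'q': [31.115, -0.47, -0.765, 89.727, -0.0, 3.219], 'ee_pos': [0.441, 0.266, 0.257], 'tcp_rot': [-89.978, 0.002, 117.895], 'wrist_force': [0.788, 0.316, -0.411], 'torque': [0.006, -0.042, 0.03], 'opening': 0.085}
[0.42708496 0.25847193 0.075713  ] [0.45421568 0.28203908 0.14060476] [0.44045053 0.27198306 0.13557734]
```

View pics/z8.png

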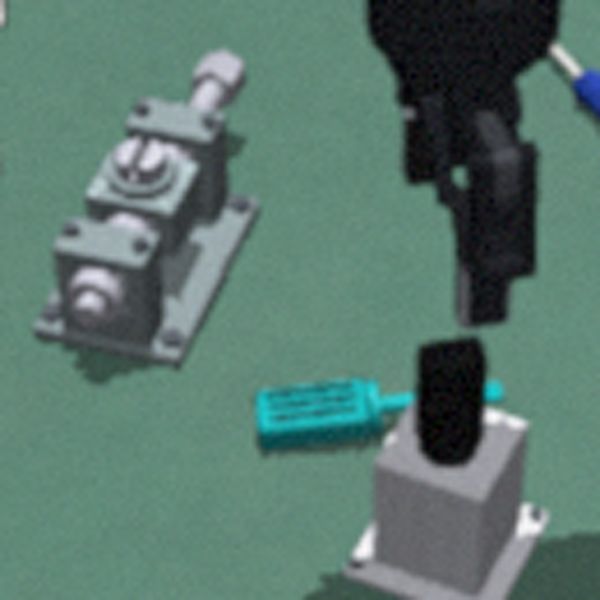

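The driver is seated upright in the stand and the slot now runs along the tube. Next is the shaft: grip the round section between the hex and the tube mouth, with yaw about 179.

```bash
python3 -c "
from mv import *
rows((.6435,.026,.20),179)"
```

```text
row [-30.7, 5.68, -6.63] [-0.02, -61.1, 0.01]
```

Emit:
arm_command:
  rows: [-30.7,5.7,-6.6,0,-61,0,1,-30.7,5.7,-6.6,0,-61,0,1,-30.7,5.7,-6.6,0,-61,0,1,-30.7,5.7,-6.6,0,-61,0,1,-30.7,5.7,-6.6,0,-61,0,1,-30.7,5.7,-6.6,0,-61,0,1,-30.7,5.7,-6.6,0,-61,0,1,-30.7,5.7,-6.6,0,-61,0,1,-30.7,5.7,-6.6,0,-61,0,1,-30.7,5.7,-6.6,0,-61,0,1,-30.7,5.7,-6.6,0,-61,0,1,-30.7,5.7,-6.6,0,-61,0,1]

```text
time: 14.37
ee_pos: [0.6426, 0.0267, 0.2]
tcp_rot: [-90.0, -0.0, 178.7]
wrist_force: [0.4, 0.5, -0.0]
opening: 0.0857
```

```bash
python3 an.py 9
python3 - <<'E'
from mv import *
st(); rows((.6435,.026,.098),179)
c=dict(np.load("/tmp/side9.npz"))
P=cloud(c);x,y,z=P[...,0],P[...,1],P[...,2]
for ya in np.arange(-.02,.05,.005):
    k=(y>ya)&(y<ya+.005)&(abs(x-.643)<.03)&(z>.03)&(z<.07)
    if k.sum()>3: print(round(ya,3),k.sum(),"x %.3f %.3f z %.3f"%(x[k].min(),x[k].max(),np.percentile(z[k],90)))
a=c["pixels"][130:250,250:370]
cv2.imwrite("pics/z9.png",cv2.resize(a,(600,600),interpolation=cv2.INTER_CUBIC))
E
```

```text
14.4667
{'time': 14.467, 'q': [2.405, 17.042, 12.605, 85.538, 0.005, -86.442], 'ee_pos': [0.643, 0.027, 0.201], 'tcp_rot': [-90.007, 0.025, 178.847], 'wrist_force': [0.152, 0.296, 0.182], 'torque': [0.006, 0.006, -0.009], 'opening': 0.085}
row [-0.07, 10.28, 0.1] [0.01, -0.15, -0.02]
-0.02 5 x 0.632 0.654 z 0.052
-0.015 11 x 0.630 0.652 z 0.057
-0.01 10 x 0.631 0.653 z 0.057
-0.005 16 x 0.630 0.654 z 0.057
0.0 18 x 0.630 0.656 z 0.057
0.005 28 x 0.632 0.655 z 0.054
0.01 8 x 0.636 0.642 z 0.053
0.015 7 x 0.637 0.649 z 0.053
0.02 9 x 0.635 0.650 z 0.052
0.025 8 x 0.639 0.647 z 0.054
0.05 18 x 0.619 0.662 z 0.069
```

View pics/z9.png

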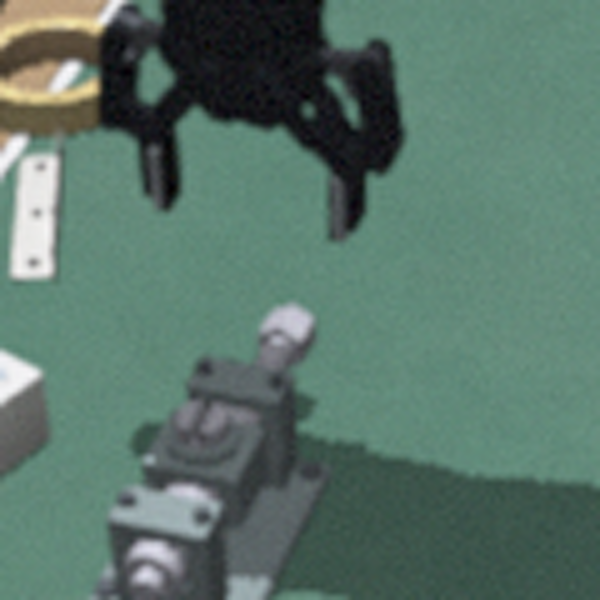

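Emit:
arm_command:
  rows: [0,4,0,0,0,0,1,0,8,0,0,0,0,1,0,10.2,0,0,0,0,1,0,10.2,0,0,0,0,1,0,10.2,0,0,0,0,-1,0,10.2,0,0,0,0,-1,0,10.2,0,0,0,0,-1,0,10.2,0,0,0,0,-1,0,10.2,0,0,0,0,-1,0,10.2,0,0,0,0,-1,0,10.2,0,0,0,0,-1,0,10.2,0,0,0,0,-1]
  force: 60

```text
time: 15.47
ee_pos: [0.6428, 0.0259, 0.0994]
tcp_rot: [-90.0, -0.0, 178.9]
wrist_force: [-6.7, -0.2, 6.7]
opening: 0.014
```

```bash
python3 -c "
from mv import *
st()"
```

```text
{'time': 15.467, 'q': [2.304, 18.541, 3.23, 74.72, 0.012, -86.59], 'ee_pos': [0.643, 0.026, 0.099], 'tcp_rot': [-90.01, -0.031, 178.894], 'wrist_force': [-6.747, -0.153, 6.662], 'torque': [0.051, 1.129, 0.112], 'opening': 0.014}
```

Emit:
arm_command:
  rows: [0.1,0,0,0,0,0,-1,0.1,0,0.5,0,0,0,-1,0.1,0,1.0,0,0,0,-1,0.1,0,1.5,0,0,0,-1,0.1,0,2.0,0,0,0,-1]

```text
time: 15.88
ee_pos: [0.6422, 0.0058, 0.0991]
tcp_rot: [-90.1, 0.1, 178.9]
wrist_force: [0.1, 4.2, 4.5]
opening: 0.0142
```

```bash
python3 -c "
from mv import *
st()"
```

```text
{'time': 15.883, 'q': [0.499, 18.321, 2.915, 74.525, 0.055, -88.412], 'ee_pos': [0.642, 0.006, 0.099], 'tcp_rot': [-90.056, 0.067, 178.912], 'wrist_force': [0.051, 4.217, 4.497], 'torque': [0.97, 0.043, 0.02], 'opening': 0.014}
```

Emit:
arm_command:
  rows: [0,0,0.8,0,0,0,-1,0,0,1.6,0,0,0,-1,0,0,2.4,0,0,0,-1,0,0,3.2,0,0,0,-1,0,0,4.0,0,0,0,-1,0,0,4.8,0,0,0,-1,0,0,5.6,0,0,0,-1,0,0,6.3,0,0,0,-1,0,0,7,0,0,0,-1,0,0,7,0,0,0,-1]

```text
time: 16.72
ee_pos: [0.6403, -0.0657, 0.0981]
tcp_rot: [-90.0, -0.0, 178.8]
wrist_force: [0.6, -0.9, -0.2]
opening: 0.0138
```

```bash
python3 an.py 10
python3 - <<'E'
from mv import *
st()
c=dict(np.load("/tmp/side10.npz"))
a=c["pixels"][110:260,240:390]
cv2.imwrite("pics/z10.png",cv2.resize(a,(600,600),interpolation=cv2.INTER_CUBIC))
E
```

```text
16.8167
{'time': 16.817, 'q': [-5.75, 18.611, 3.182, 74.587, -0.028, -94.603], 'ee_pos': [0.64, -0.065, 0.098], 'tcp_rot': [-89.974, -0.018, 178.853], 'wrist_force': [0.044, -0.369, -1.565], 'torque': [-0.064, -0.037, -0.02], 'opening': 0.014}
```

View pics/z10.png

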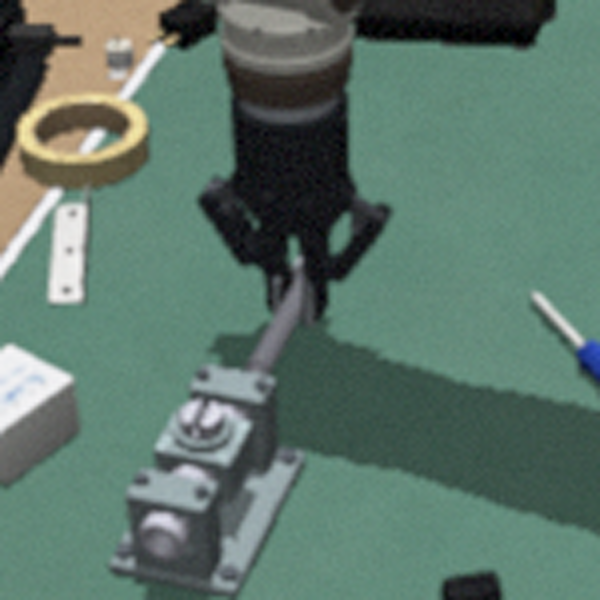

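Emit:
arm_command:
  rows: [0,0,0,0,0,0,0.2,0,0,0,0,0,0,0.2,0,0,0,0,0,0,0.2,0,0,0,0,0,0,0.2,0,0,-2,0,0,0,0.2,0,0,-4,0,0,0,0.2,0,0,-6,0,0,0,0.2,0,0,-6.8,0,0,0,0.2,0,0,-6.8,0,0,0,0.2]

```text
time: 17.57
ee_pos: [0.6418, 0.0057, 0.0984]
tcp_rot: [-90.0, 0.0, 179.0]
wrist_force: [-0.4, -1.0, 0.2]
opening: 0.0512
```

```bash
python3 an.py 11
python3 - <<'E'
from mv import *
st()
c=dict(np.load("/tmp/side11.npz"))
P=cloud(c);x,y,z=P[...,0],P[...,1],P[...,2]
for ya in np.arange(-.13,.05,.01):
    k=(y>ya)&(y<ya+.01)&(abs(x-.643)<.022)&(z>.02)&(z<.065)
    if k.sum()>3: print(round(ya,3),k.sum(),"x %.3f %.3f z %.3f"%(x[k].min(),x[k].max(),np.percentile(z[k],90)))
a=c["pixels"][110:260,240:390]
cv2.imwrite("pics/z11.png",cv2.resize(a,(600,600),interpolation=cv2.INTER_CUBIC))
E
```

```text
17.6667
{'time': 17.667, 'q': [0.346, 18.344, 2.869, 74.521, -0.019, -88.591], 'ee_pos': [0.642, 0.004, 0.098], 'tcp_rot': [-89.981, 0.005, 178.937], 'wrist_force': [-0.262, 0.574, 0.032], 'torque': [0.026, -0.037, -0.022], 'opening': 0.052}
-0.09 15 x 0.630 0.638 z 0.049
-0.03 13 x 0.636 0.649 z 0.049
-0.02 16 x 0.635 0.649 z 0.051
-0.01 14 x 0.635 0.650 z 0.050
-0.0 14 x 0.635 0.649 z 0.051
0.01 17 x 0.635 0.651 z 0.053
0.02 11 x 0.636 0.647 z 0.051
```

View pics/z11.png

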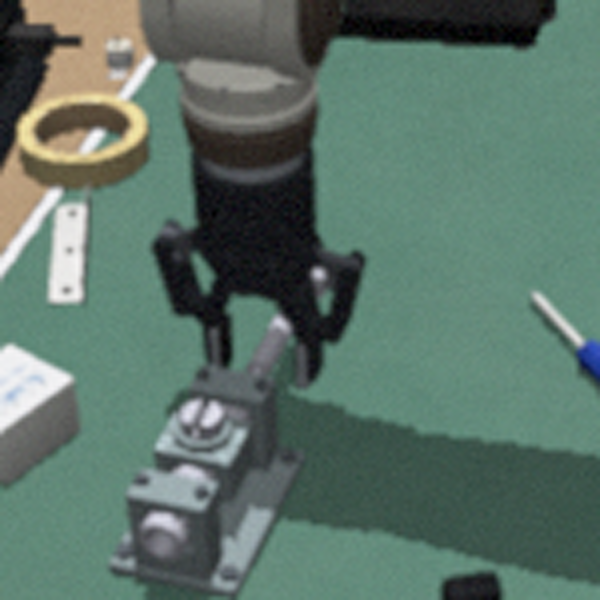

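Emit:
arm_command:
  rows: [0,0,0,0,0,0,-1,0,0,0,0,0,0,-1,0,0,0,0,0,0,-1,0,0,0,0,0,0,-1,0,0,0,0,0,0,-1,0,0,0,0,0,0,-1,0,0,0.7,0,0,0,-1,0,0,1.4,0,0,0,-1,0,0,2.0,0,0,0,-1]
  force: 80

```text
time: 18.42
ee_pos: [0.6411, -0.0167, 0.0979]
tcp_rot: [-90.0, -0.1, 178.9]
wrist_force: [-0.7, -0.1, -2.8]
opening: 0.014
```

```bash
python3 -c "
from mv import *
st()"
```

```text
{'time': 18.417, 'q': [-1.495, 18.338, 2.8, 74.524, 0.007, -90.403], 'ee_pos': [0.641, -0.017, 0.098], 'tcp_rot': [-90.007, -0.062, 178.908], 'wrist_force': [-0.704, -0.111, -2.837], 'torque': [0.098, -0.029, 0.004], 'opening': 0.014}
```

Emit:
arm_command:
  rows: [0,0,0.8,0,0,0,-1,0,0,1.6,0,0,0,-1,0,0,2.4,0,0,0,-1,0,0,3.2,0,0,0,-1,0,0,4.0,0,0,0,-1,0,0,4.8,0,0,0,-1,0,0,5.6,0,0,0,-1,0,0,6.5,0,0,0,-1,0,0,7.5,0,0,0,-1,0,0,9,0,0,0,-1,0,0,9,0,0,0,-1]

```text
time: 19.33
ee_pos: [0.6396, -0.1089, 0.0984]
tcp_rot: [-89.9, 0.0, 178.8]
wrist_force: [-0.6, -0.2, -1.6]
opening: 0.0135
```

```bash
python3 an.py 12
python3 - <<'E'
from mv import *
st()
c=dict(np.load("/tmp/side12.npz"))
a=c["pixels"][80:260,240:420]
cv2.imwrite("pics/z12.png",cv2.resize(a,(600,600),interpolation=cv2.INTER_CUBIC))
c=dict(np.load("/tmp/top12.npz"))
cv2.imwrite("pics/z12t.png",c["pixels"][120:330])
E
```

```text
19.4333
{'time': 19.433, 'q': [-9.505, 19.253, 4.01, 74.761, 0.004, -98.326], 'ee_pos': [0.64, -0.107, 0.098], 'tcp_rot': [-90.005, -0.003, 178.822], 'wrist_force': [-0.093, 0.409, -2.042], 'torque': [0.09, -0.007, -0.015], 'opening': 0.013}
```

View pics/z12.png

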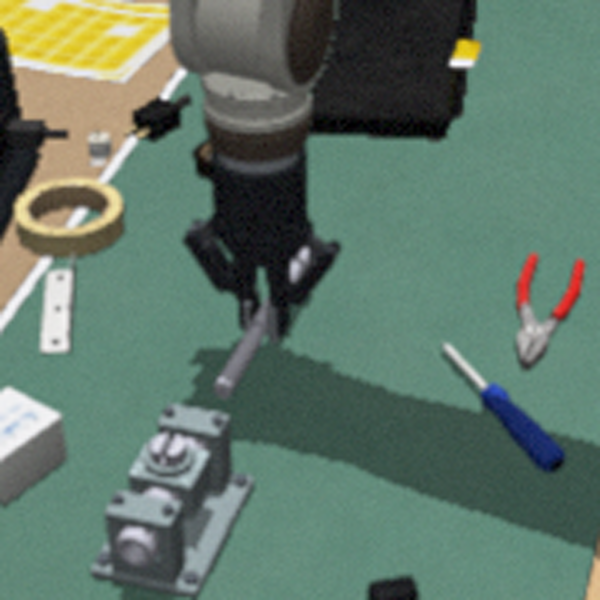

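View pics/z12t.png

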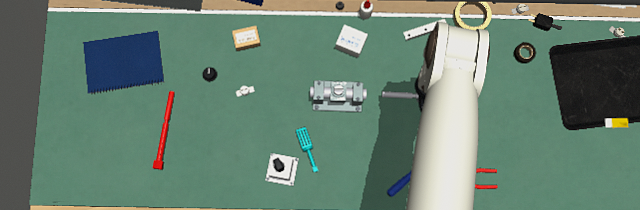

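The shaft is fully out, with its tail about 40 mm clear of the mouth, and the mat under it is empty. I'll move 2 cm further away and lower it.

Emit:
arm_command:
  rows: [0,0,1,0,0,0,-1,0,0.2,2,0,0,0,-1,0,0.8,2.5,0,0,0,-1,0,1.4,2.5,0,0,0,-1,0,1.9,2.5,0,0,0,-1,0,2.2,2.5,0,0,0,-1,0,2.2,2.5,0,0,0,-1]

```text
time: 20.02
ee_pos: [0.6387, -0.1306, 0.075]
tcp_rot: [-90.0, -0.1, 178.9]
wrist_force: [-0.2, 0.7, -2.1]
opening: 0.0134
```

```bash
python3 an.py 13
python3 - <<'E'
from mv import *
st()
c=dict(np.load("/tmp/side13.npz"))
P=cloud(c);x,y,z=P[...,0],P[...,1],P[...,2]
for ya in np.arange(-.26,.02,.01):
    k=(y>ya)&(y<ya+.01)&(abs(x-.639)<.02)&(z>.007)&(z<.05)
    if k.sum()>3: print(round(ya,3),k.sum(),"x %.3f %.3f z %.3f"%(x[k].min(),x[k].max(),np.percentile(z[k],90)))
a=c["pixels"][110:230,260:380]
cv2.imwrite("pics/z13.png",cv2.resize(a,(600,600),interpolation=cv2.INTER_CUBIC))
E
```

```text
20.1167
{'time': 20.117, 'q': [-11.555, 20.438, 3.031, 72.614, 0.002, -100.476], 'ee_pos': [0.639, -0.131, 0.076], 'tcp_rot': [-90.006, -0.021, 178.922], 'wrist_force': [0.186, -0.613, -2.128], 'torque': [0.1, -0.026, -0.039], 'opening': 0.014}
-0.23 4 x 0.628 0.634 z 0.024
-0.22 13 x 0.629 0.639 z 0.024
-0.21 6 x 0.631 0.637 z 0.020
-0.2 7 x 0.631 0.636 z 0.021
-0.14 19 x 0.621 0.652 z 0.047
-0.13 73 x 0.619 0.658 z 0.044
-0.12 58 x 0.620 0.659 z 0.048
-0.11 5 x 0.636 0.645 z 0.026
-0.1 13 x 0.634 0.648 z 0.029
-0.09 13 x 0.633 0.647 z 0.029
-0.08 14 x 0.634 0.647 z 0.029
-0.07 11 x 0.633 0.646 z 0.030
-0.06 14 x 0.634 0.649 z 0.030
-0.05 12 x 0.635 0.645 z 0.033
-0.04 14 x 0.635 0.649 z 0.032
-0.03 26 x 0.635 0.650 z 0.031
```

View pics/z13.png

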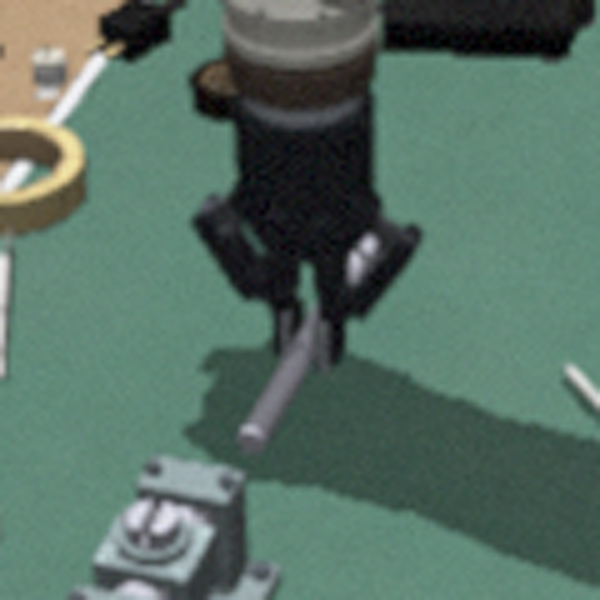

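Emit:
arm_command:
  rows: [0,0,0,1,0,0,-1,0,0,0,2,0,0,-1,0,0,0,4,0,0,-1,0,0.1,0,4,0,0,-1,0,0.2,0,4,0,0,-1,0,0.2,0,4,0,0,-1]

```text
time: 20.62
ee_pos: [0.6392, -0.1308, 0.0742]
tcp_rot: [-86.0, -0.0, 178.9]
wrist_force: [-0.6, 0.6, -2.3]
opening: 0.0134
```

```bash
python3 an.py 14
python3 - <<'E'
from mv import *
st()
c=dict(np.load("/tmp/side14.npz"))
P=cloud(c);x,y,z=P[...,0],P[...,1],P[...,2]
for ya in np.arange(-.26,.02,.01):
    k=(y>ya)&(y<ya+.01)&(abs(x-.639)<.02)&(z>.007)&(z<.05)
    if k.sum()>3: print(round(ya,3),k.sum(),"x %.3f %.3f z %.3f"%(x[k].min(),x[k].max(),np.percentile(z[k],90)))
E
```

```text
20.7167
{'time': 20.717, 'q': [-10.312, 19.964, 2.15, 71.556, -3.924, -99.226], 'ee_pos': [0.639, -0.131, 0.074], 'tcp_rot': [-86.025, -0.007, 178.893], 'wrist_force': [-0.052, -0.379, -2.12], 'torque': [0.145, -0.011, 0.001], 'opening': 0.014}
-0.22 12 x 0.628 0.636 z 0.026
-0.21 5 x 0.631 0.637 z 0.024
-0.2 6 x 0.632 0.636 z 0.024
-0.15 7 x 0.623 0.650 z 0.049
-0.14 28 x 0.621 0.651 z 0.043
-0.13 85 x 0.619 0.659 z 0.039
-0.12 30 x 0.622 0.658 z 0.049
-0.11 12 x 0.634 0.649 z 0.025
-0.1 13 x 0.635 0.648 z 0.026
-0.09 15 x 0.634 0.649 z 0.025
-0.08 13 x 0.635 0.647 z 0.024
-0.07 13 x 0.635 0.649 z 0.025
-0.06 16 x 0.635 0.648 z 0.025
-0.05 13 x 0.634 0.650 z 0.024
-0.04 18 x 0.635 0.649 z 0.024
-0.03 17 x 0.636 0.648 z 0.023
```

Emit:
arm_command:
  rows: [0,0,0,1,0,0,-1,0,0.1,0,1.5,0,0,-1,0,0.2,0,1.5,0,0,-1,0,0.2,0,1.5,0,0,-1]
  force: 40

```text
time: 21.05
ee_pos: [0.6394, -0.1313, 0.0734]
tcp_rot: [-84.4, 0.1, 178.9]
wrist_force: [-2.0, -0.2, 3.8]
opening: 0.0135
```

```bash
python3 -c "
from mv import *
st()"
```

```text
{'time': 21.05, 'q': [-9.825, 19.806, 1.784, 71.084, -5.482, -98.764], 'ee_pos': [0.639, -0.131, 0.073], 'tcp_rot': [-84.446, 0.05, 178.899], 'wrist_force': [-1.955, -0.23, 3.833], 'torque': [-0.002, 0.496, -0.001], 'opening': 0.013}
```

Emit:
arm_command:
  rows: [0,0,0,0,0,0,-0.65,0,0,0,0,0,0,-0.62,0,0,0,0,0,0,-0.58,0,0,0,0,0,0,-0.54,0,0,0,0,0,0,-0.5,0,0,0,0,0,0,-0.4,0,0,0,0,0,0,-0.2,0,0,0,0,0,0,0.2,0,0,0,0,0,0,0.2,0,0,0,0,0,0,0.2]
  force: 20

```text
time: 21.88
ee_pos: [0.6389, -0.1311, 0.0718]
tcp_rot: [-84.5, -0.1, 178.9]
wrist_force: [-0.2, 0.2, 0.4]
opening: 0.0513
```

```bash
python3 -c "
from mv import *
st()"
```

```text
{'time': 21.883, 'q': [-9.829, 19.888, 1.715, 71.05, -5.432, -98.766], 'ee_pos': [0.639, -0.131, 0.072], 'tcp_rot': [-84.513, -0.058, 178.897], 'wrist_force': [-0.157, 0.225, 0.386], 'torque': [0.08, -0.003, 0.037], 'opening': 0.051}
```

Released. Lifting straight up and backing away.

Emit:
arm_command:
  rows: [0,-2,0,0,0,0,0.2,0,-4,0,0,0,0,0.2,0,-8,0,0,0,0,0.2,0,-12,0,0,0,0,0.2,0,-16,0,0,0,0,0.2,4,-18,3,0,0,0,0.2,8,-18,6,0,0,0,0.2,12,-18,9,0,0,0,0.2,16,-18,12,0,0,0,0.2,16,-18,14,0,0,0,0.2,16,-18,14,0,0,0,0.2]

```text
time: 22.8
ee_pos: [0.4737, -0.2531, 0.2661]
tcp_rot: [-84.4, 0.0, 178.7]
wrist_force: [-0.3, -0.7, -0.5]
opening: 0.0515
```

```bash
python3 an.py 15
python3 - <<'E'
from mv import *
st()
c=dict(np.load("/tmp/side15.npz"))
P=cloud(c);x,y,z=P[...,0],P[...,1],P[...,2]
for ya in np.arange(-.26,.02,.02):
    k=(y>ya)&(y<ya+.02)&(abs(x-.639)<.03)&(z>.006)&(z<.05)
    if k.sum()>3: print(round(ya,3),k.sum(),"x %.3f %.3f z %.3f"%(x[k].min(),x[k].max(),np.percentile(z[k],90)))
a=c["pixels"][100:310,230:440]
cv2.imwrite("pics/z15.png",cv2.resize(a,(600,600),interpolation=cv2.INTER_CUBIC))
E
```

```text
22.9
{'time': 22.9, 'q': [-25.909, 0.652, 1.2, 88.194, -5.002, -114.714], 'ee_pos': [0.476, -0.252, 0.266], 'tcp_rot': [-84.473, 0.052, 178.704], 'wrist_force': [0.964, -0.019, 0.989], 'torque': [0.103, -0.042, -0.026], 'opening': 0.051}
-0.26 8 x 0.635 0.652 z 0.022
-0.24 44 x 0.633 0.658 z 0.023
-0.22 26 x 0.637 0.656 z 0.019
-0.2 22 x 0.637 0.654 z 0.018
-0.18 25 x 0.638 0.654 z 0.017
-0.16 19 x 0.638 0.652 z 0.018
-0.14 29 x 0.638 0.651 z 0.019
-0.12 20 x 0.639 0.653 z 0.018
-0.1 25 x 0.638 0.652 z 0.017
-0.08 24 x 0.637 0.652 z 0.017
-0.06 26 x 0.638 0.652 z 0.017
-0.04 27 x 0.637 0.652 z 0.017
```

View pics/z15.png

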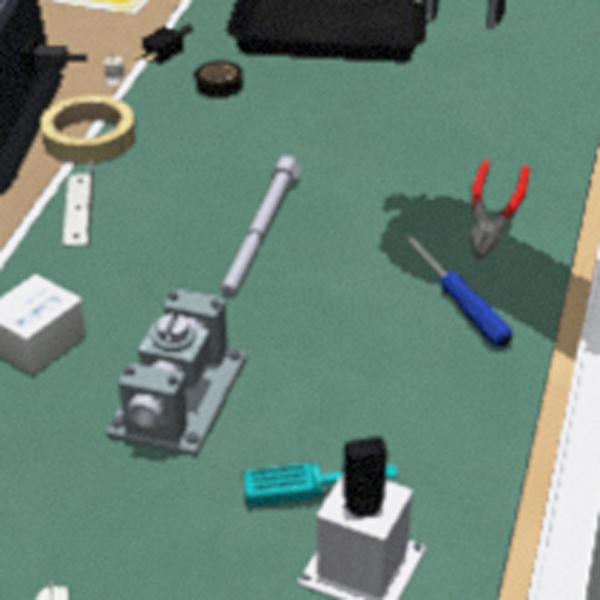

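View pics/top15.png

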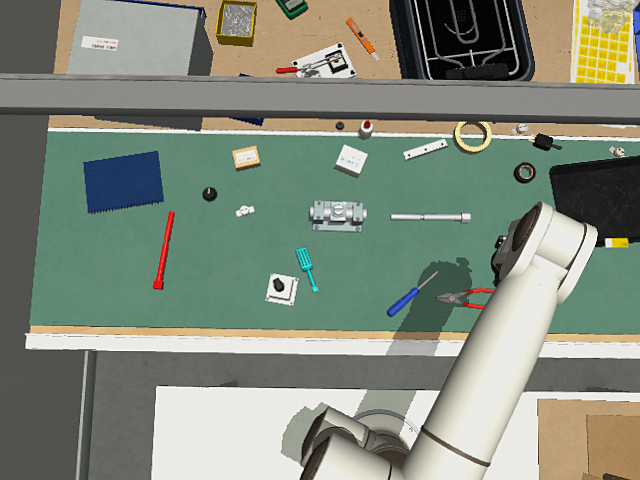

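```bash
python3 an.py 16
python3 - <<'E'
from mv import *
a=np.load("/tmp/side15.npz")["pixels"].astype(int);b=np.load("/tmp/side16.npz")["pixels"].astype(int)
d=abs(a-b).max(2)>60; print("moving px",d[100:310,230:440].sum())
a=np.load("/tmp/side1.npz")
for n in["pliers","small_screwdriver","thermostat"]: print(n,[ [round(v) for v in r["extent"]] for r in models.search_frame(n,"side")[:1]])
c=dict(np.load("/tmp/side16.npz"));P=cloud(c)
for nm in(1,16):
    c=dict(np.load(f"/tmp/side{nm}.npz"));p=c["pixels"].astype(int);bb,g,r=p[...,0],p[...,1],p[...,2]
    P=cloud(c);x,y=P[...,0],P[...,1]
    for k,m in(("blue",(bb>120)&(r<60)&(g<90)&(y<0)&(y>-.2)&(x<.55)&(x>.3)),("red",(r>130)&(g<70)&(bb<70)&(y<-.1)&(y>-.4)&(x<.55)),("turq",(bb>120)&(g>110)&(r<80)&(abs(x-.45)<.15)&(abs(y-.17)<.1))):
        print(nm,k,m.sum(),np.nanmean(P[m],0).round(3))
bot.job_done()
E
```

```text
23.0
moving px 6
pliers [[406, 175, 22, 34]]
small_screwdriver [[396, 208, 25, 28]]
thermostat [[247, 314, 16, 22]]
1 blue 156 [ 0.409 -0.052  0.02 ]
1 red 77 [ 0.42  -0.267  0.008]
1 turq 298 [0.515 0.205 0.02 ]
16 blue 169 [ 0.41  -0.054  0.02 ]
16 red 75 [ 0.42  -0.269  0.008]
16 turq 296 [0.515 0.205 0.02 ]
the job is handed in; nothing more can be done
```

I've handed the job in, at 23.0 s of the 58 s allowed; no verdict is reported, so what follows is from my own checks.

**What I did**
- I took the black driver from its stand, seated the blade in the slot (it needed one 1 mm correction), and turned it counter-clockwise to the stop. The torque rose from almost nothing to about 0.2 N m, against the screw's 0.06 N m friction.
- I put the driver back in the stand.
- I drew the shaft out about 91 mm, regripped it near its middle, pulled it clear of the tube, levelled it, and laid it on the mat.

**Last checks**
- **Screw:** the slot lies along the tube in the pictures. I did not measure its angle at the end.
- **Driver:** it stands upright, and its top is at the same height as at the start.
- **Shaft:** it is at rest on the mat. The plain part's top is at 17–19 mm and the hexagon's at about 23 mm, which fits a shaft lying flat.
- **Bystanders:** the small screwdriver and the pliers are where they were, within about 2 mm (measurement noise). I saw no change in the thermostat, but did not measure it against its start.

**Worth knowing**
- The turquoise look-alike driver was standing on its tip at the start. It fell over by itself in the first 1.4 s, before the arm moved, and I never touched it.
- The fingertips reach past the grip point, so they touched the mat first. When I let go, the shaft settled the last few millimetres (about 5 by estimate).

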